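# Tip the washed jar caps from the drain tray into the glass trough

### The job

Slide the empty glass trough squarely up against both rubber pegs under the spout of the tipping drain tray. Then, without touching the caps, press the tray's rim down until the rubber buffer under its spout rests lightly on the trough's edge - it is glass, so never lean on it - and keep it resting there until all five caps have slid into the trough. Finally ease the tray back onto its rest, without letting it drop, leave the trough where it is and disturb nothing else on the bench.

Things in the scene. Friction and masses are not known exactly. Their poses are not given: they have to be found in the camera images.
- stand: Fixed grey steel base frame of the tipping drain tray, 218 mm wide (x) and 242 mm long (y), four posts. Origin: on the bench, vertically below the hinge axis, at mid-width. x runs along the hinge axis, z up, and the tray pours towards -y. Two black rubber pegs (12 mm diameter, 46 mm high) stand at x = +62 and -62 mm, y = -85 mm: the stops for the trough. The hinge posts stand at x = +98 and -98 mm, y = 0, and rise to 17 mm above the hinge.
- trough_home (a point): Point on the bench below the spout, at x = 0, y = -151 mm in the stand's frame (same axes as the stand): the trough's origin lies here when it stands fully home, its near long side flat against both pegs and centred (25 mm off centre along x does no harm).
- tipper: Head of the stand with hinge brackets, rear rest bar and the tray it carries; it is fixed, but clamped at a different height each time, so the angle at which the spout meets the trough also differs. Origin: middle of the hinge axis, 125 to 129 mm above the bench; axes as the stand's.
- tray (a joint): Hinge of the stainless tray, rad: 0 = level on its rear rest, growing as the spout end (-y) goes down; its own stop is at 0.75. The hinge is free and the tray (about 0.9 kg, weighted at the back) falls back to level by itself if let go: holding it tipped takes about 3 to 8 N down on the rim at rim_near.
- tray_hinge (a point): Middle of the tray's hinge axis, on the top face of the tray's floor; its axes turn with the tray: x along the hinge, -y towards the spout, z out of the floor. In these axes the inside is 110 mm wide (x = -55 to 55) and the 4 mm floor runs from the open spout lip at y = -135 mm to the back wall at y = +151 mm (floor's underside z = -4 mm).
- buffer_root (a point): Point on the floor's underside (y = -108, z = -4 mm in the tray's axes) where a black rubber buffer bar, 90 mm wide (x) and 24 mm long (y), hangs on two set screws. Its underside is 3 to 13 mm below this point: set differently each time, not reported. It is what comes to rest on the top of the trough's near wall, at a tray angle of about 0.42 to 0.57 rad.
- tray_lip (a point): Middle of the spout's lip, at y = -135 mm, z = 0 in the tray's axes.
- rim_near (a point): Point on top of the flat side rim nearer the robot, in the middle of its width: x = -66, y = -90, z = 28 mm in the tray's axes. A good place to press.
- rim_far (a point): The same on the far rim: x = +66, y = -90, z = 28 mm in the tray's axes.
- trough: Loose pale blue-green clear glass trough, rectangular, open on top, 190 mm (x) by 120 mm (y) and 60 mm high, walls and floor 8 mm thick, about 0.7 kg. Origin: centre of its underside; z up. It starts standing free on the bench to the right of the stand, its +y long side towards the stand's pegs. Slides on the bench under about 3 to 6 N.
- cap0: Loose blue plastic screw cap, 34 mm diameter, 14 mm high, 12 g, lying flat in the tray; origin: centre of its underside. It begins to slide when the tray stands at about 0.29 to 0.39 rad.
- cap1: Loose white plastic screw cap, 34 mm diameter, 14 mm high, 12 g, lying flat in the tray; origin: centre of its underside. It begins to slide when the tray stands at about 0.29 to 0.39 rad.
- cap2: Loose blue plastic screw cap, 34 mm diameter, 14 mm high, 12 g, lying flat in the tray; origin: centre of its underside. It begins to slide when the tray stands at about 0.29 to 0.39 rad.
- cap3: Loose white plastic screw cap, 34 mm diameter, 14 mm high, 12 g, lying flat in the tray; origin: centre of its underside. It begins to slide when the tray stands at about 0.29 to 0.39 rad.
- cap4: Loose blue plastic screw cap, 34 mm diameter, 14 mm high, 12 g, lying flat in the tray; origin: centre of its underside. It begins to slide when the tray stands at about 0.29 to 0.39 rad.
- flask: Stoppered conical flask, 76 mm diameter, 138 mm high, standing alone to the left of the tray; a bystander. Origin: centre of its underside.
- beaker: Small clear beaker, 68 mm diameter, 85 mm high; a bystander. Origin: centre of its underside.
- amber_bottle: Amber bottle, 60 mm diameter, 125 mm high; a bystander. Origin: centre of its underside.
- tip_box: Pipette tip box, blue with clear lid, 82 x 122 x 71 mm; a bystander. Origin: centre of its underside.
- petri_stack: Stack of three Petri dishes, 90 mm diameter, 48 mm high; a bystander. Origin: centre of its underside.
- jar: Small clear jar with a white lid, 56 mm diameter, 70 mm high; a bystander. Origin: centre of its underside.

How it is judged:
By the outcome, as a careful person would: the job done as asked, in the order asked, and still so for the second after the job is handed in, with the robot touching nothing.
It also fails if it takes over 67 s, if anything falls off the work surface, if the arm or the gripper's body presses on something with over 40 N, if the wrist force passes 120 N, or if a joint passes its speed limit or range.

### The arm

A 7-joint arm with a two-finger parallel gripper is mounted at the origin on the work surface. World frame = base frame: x ahead of the robot, y to its left, z up, the work surface at z = 0. Lengths are in m, angles in rad, forces in N, time in s.
With the tool pointing down it reaches from about 0.425 to 0.95 m from the base axis. Payload 4.7 kg.
Tool frame: the origin (TCP) lies between the finger pads; the fingertips stand ahead of it and the grasp point (between the pads) lies 2 mm behind it (robot.finger_overhang is the z of the fingertips in the tool frame, in m); z points along the fingers, y is the direction in which the jaws open and shut (so a half turn about z gives the same grasp; the last joint's range is limited). The gripper opens to 85 mm and grips with 20 to 120 N. Pads are 22 mm wide; open, the fingers measure 114 mm over their backs; the gripper's body (76 mm by 85 mm) begins 54 mm behind the grasp point. The pads swing forward as they close: fully open they stand 13 mm farther back than shut.
Start: joints at [-1.357, 0.469, -0.049, 1.532, 0.024, 1.141, -0.082], TCP at [0.162, 0.655, 0.248] pointing down, gripper open.
Joint ranges: [-2.59, 2.59], [-0.33, 1.99], [-1.39, 1.29], [0.1, 2.45], [-1.04, 4.18], [0.21, 1.99], [-2.66, 2.66]. Speed limits (rad/s): [2.57, 2.57, 3.14, 3.14, 3.14, 3.14, 3.14].

### API

Orientations are given as [roll, pitch, yaw] about the fixed x, y, z axes, in that order (R = Rz(yaw) Ry(pitch) Rx(roll)).
In Python, from rig import robot, vision gives the robot as it stands.
- The arm moves only by the tool step_arm, never from a script. Its argument "deltas" is a list of rows, each a list of 4 numbers: the shift along the world's x, y, z in mm, then the turn about the world's z in degrees. In form: [[tx, ty, tz, twist], ...]. A call has 1 to 12 rows; each row shifts and turns the pose as measured when the row begins; what a row does not reach is not made up. A row lasts 1/8 s, in which the tool goes at most 62.5 mm and 10.7 degrees, less where a joint would pass 70% of its speed; a pose out of reach is approached as far as the arm can. A call is refused whole if a number of a shift passes 62.5 or a number of a turn 10.7, either way. A call with a gripper value outside its range is refused whole. "claw" is the opening, from 0 (shut) to 1 (fully open), set as the call begins (left out, the last holds). The fingers move at their own pace and stop on an object; "grip_force" is the grip in N (left out, the last holds). Time passes only in rows, so rows that do not move let the fingers close. It gives the time, the measured TCP pose, the force and the opening at its end, in the units of the state.
- robot.get_state(): the state, without advancing time (a new reading comes with each control period).
- vision.grab_frame(name): name is "side" or "top"; returns the picture (400x640x3 uint8, red, green, blue); there is no depth.
- vision.camera_model(name): a dict with "fovy" (degrees; the focal length in pixels is half the picture's height over the tangent of half this angle, whatever the lens; pixels are square), "cx", "cy" (the principal point, pixels), "view" (4x4, takes a point from world to camera coordinates). Camera axes: x right, y up, looking along -z (the intrinsics and any distortion apply to the point x, -y, -z); pixel columns grow to the right and rows downward; lengths in m; the calibration is good to about 2 mm. A picture is of the moment at which its call begins. camera_model takes no time and is no camera call.
- robot.close_job(): hands the job in, once; it reports no verdict.
The state is a dict: "clock": time; "joint_positions": joint angles; "joint_velocities": joint speeds; "joint_efforts": joint torques, N m; "ee_pos": TCP position; "orientation": TCP orientation; "force": force on the tool from outside, world axes, zero at the start; "torque": the same for the moment, N m; "opening": opening from 0.0 (shut) to 1.0 (fully open).
Only numpy, scipy, OpenCV 4.12 (cv2) and the standard library are available. Lean on these libraries where they do the work, as an engineer would, in place of code of your own. Each camera call takes 0.05 s, during which the arm holds its last target.

## Working session

There is one attempt and no reset: what is moved stays moved. The work goes in short steps, Python scripts to look and compute and a tool call to move; the robot and the scene stay as the last step left them, time stands still between calls to the robot, and variables do not carry over. Pictures are saved under pics/ and viewed, and the job is handed in when it is done.

Besides the shell and the picture viewer there is one more tool, called after "Emit:" by a JSON object that holds its "op" and its "data". step_arm: Moves the arm, as the interface text tells. Its arguments: {"type":"object","properties":{"deltas":{"type":"array","items":{"type":"array","items":{"type":"number"}}},"claw":{"type":"number"},"grip_force":{"type":"number"}},"required":["deltas"]}

```bash
ls; mkdir -p pics; python3 - <<'E'
from rig import robot, vision
import cv2
print(robot.get_state()); print(robot.finger_overhang)
for n in("side","top"):
    print(vision.camera_model(n))
    cv2.imwrite(f"pics/{n}0.png",vision.grab_frame(n)[:,:,::-1])
E
```

```text
pics
{'clock': 0.0, 'joint_positions': array([-1.35689442,  0.46943858, -0.04860393,  1.53367807,  0.02410264,
        1.14101955, -0.08231113]), 'joint_velocities': array([ 1.45243884e-03, -8.21010201e-04, -6.02003780e-04, -1.17120206e-03,
       -7.11525452e-04, -9.27740723e-05,  3.25598861e-06]), 'joint_efforts': array([-5.06674151e-04, -5.10304821e+01, -4.66145820e-02, -2.37711811e+01,
        1.06714104e-02,  7.44608289e-03,  2.50066378e-06]), 'ee_pos': array([0.16213745, 0.6546706 , 0.24727007]), 'orientation': array([-3.13963620e+00,  7.09183898e-05,  2.89882009e+00]), 'force': array([ 0.10296444, -0.08268272, -0.13628345]), 'torque': array([ 0.03783748,  0.01092867, -0.00703178]), 'opening': 1.0002982460148002}
0.017
{'fovy': 52.136627251265054, 'cx': 322.7578700444796, 'cy': 197.07198288224646, 'view': array([[-0.9998114 , -0.01457195, -0.0128387 ,  0.50614343],
       [ 0.00147702, -0.71621282,  0.69788037, -0.06052166],
       [-0.01936472,  0.69772979,  0.71609926, -1.10785097],
       [ 0.        ,  0.        ,  0.        ,  1.        ]])}
{'fovy': 57.79573982525323, 'cx': 323.12876636542825, 'cy': 201.18744549192695, 'view': array([[-0.01134029, -0.99993046, -0.00323685,  0.01004968],
       [ 0.98702545, -0.0117123 ,  0.16013615, -0.51423136],
       [-0.16016292, -0.00137886,  0.98708963, -1.0548184 ],
       [ 0.        ,  0.        ,  0.        ,  1.        ]])}
```

View pics/side0.png

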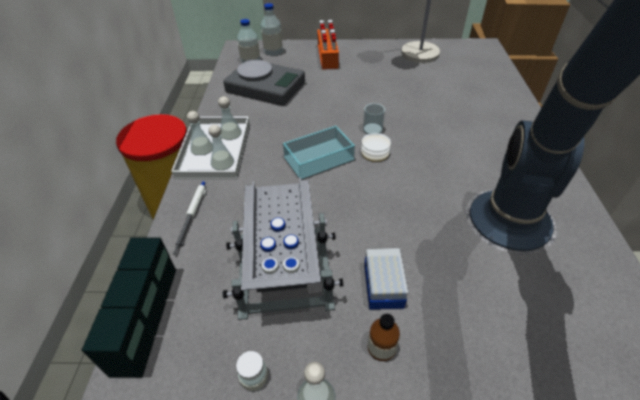

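View pics/top0.png

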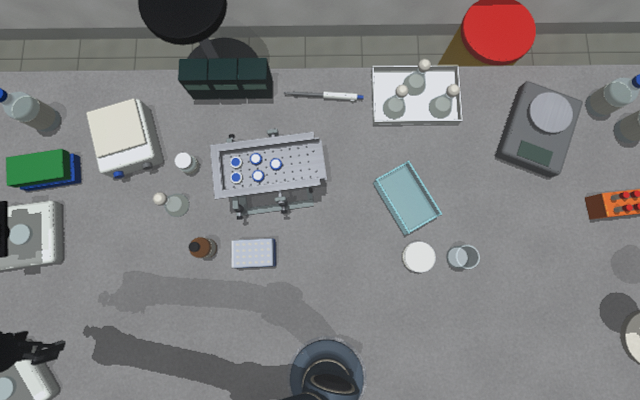

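```bash
cat > h.py <<'E'
from rig import robot, vision
import numpy as np, cv2
def K(n):
    m=vision.camera_model(n); f=200/np.tan(np.radians(m['fovy']/2)); return m,f
def proj(n,P):
    m,f=K(n); P=np.atleast_2d(P); V=np.array(m['view']); c=P@V[:3,:3].T+V[:3,3]
    return np.c_[m['cx']+f*c[:,0]/-c[:,2], m['cy']-f*c[:,1]/-c[:,2]]
def ray(n,u,v,z):
    m,f=K(n); V=np.array(m['view']); R=V[:3,:3]
    d=R.T@np.array([(u-m['cx'])/f,-(v-m['cy'])/f,-1]); o=-R.T@V[:3,3]
    return o+d*(z-o[2])/d[2]
def crop(n,name,x,y,w,h,s,img=None):
    im=vision.grab_frame(n) if img is None else img
    c=cv2.resize(im[y:y+h,x:x+w],None,fx=s,fy=s,interpolation=cv2.INTER_CUBIC)
    cv2.imwrite(f'pics/{name}.png',c[:,:,::-1])
E
python3 - <<'E'
from h import *
a=cv2.imread('pics/top0.png')[:,:,::-1]; b=cv2.imread('pics/side0.png')[:,:,::-1]
crop('top','t_tray',200,120,140,105,5,a)
crop('top','t_tr',360,150,100,95,6,a)
crop('side','s_tray',215,170,140,150,4,b)
crop('side','s_tr',270,115,100,70,7,b)
E
```

```text
(no output)
```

View pics/t_tray.png

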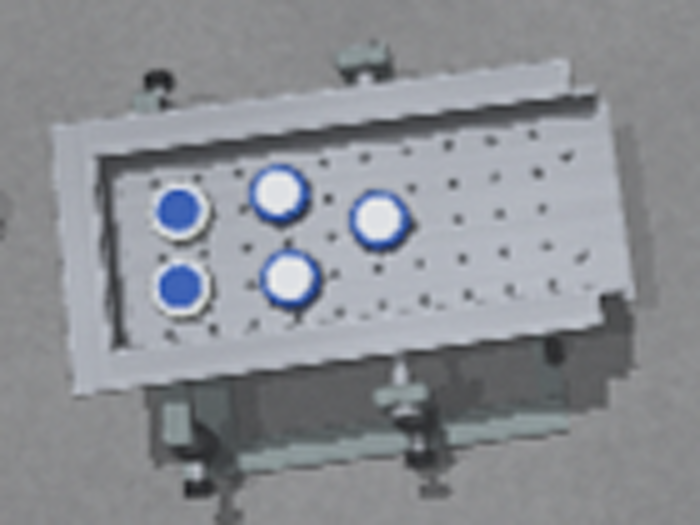

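View pics/t_tr.png

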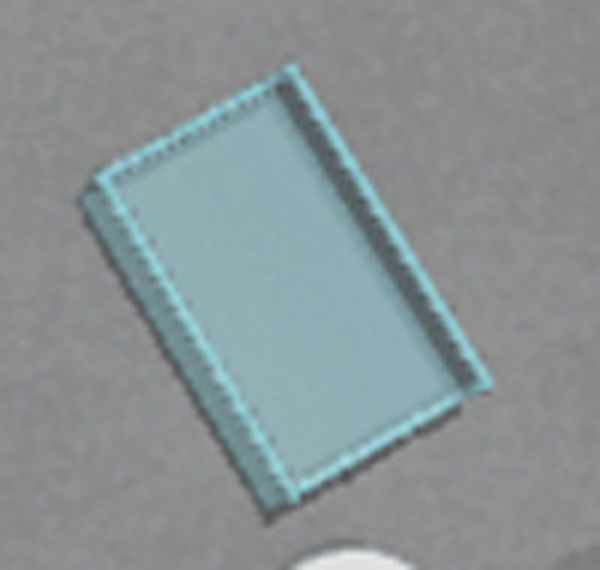

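View pics/s_tray.png

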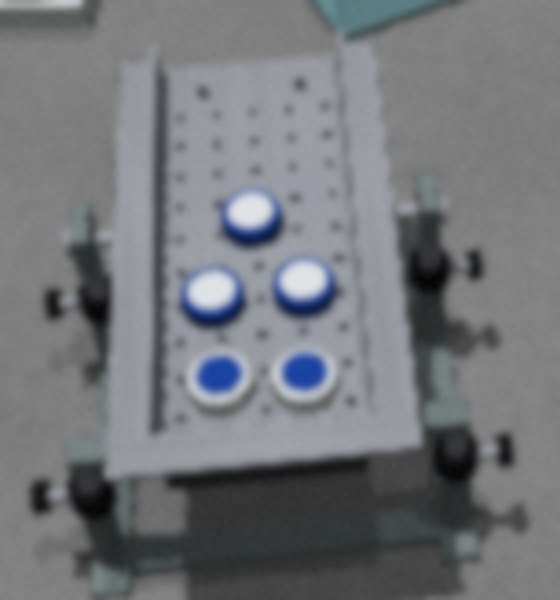

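View pics/s_tr.png

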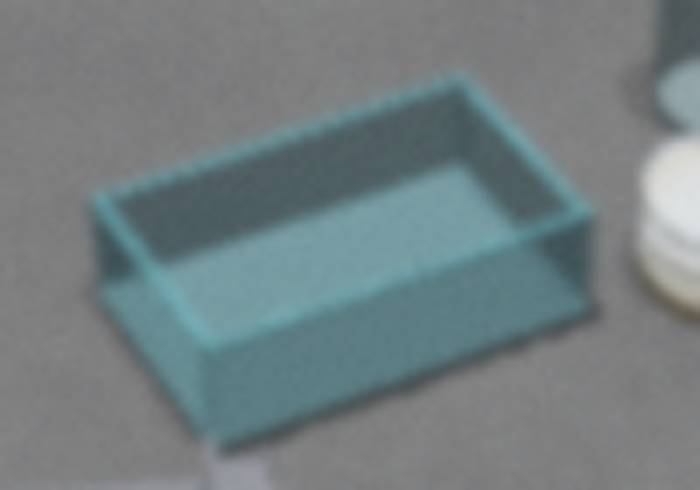

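```bash
cat > fit0.py <<'E'
from h import *
from scipy.optimize import least_squares
def rect(p,hx,hy,z):
    c,s=np.cos(p[2]),np.sin(p[2])
    L=np.array([[hx,hy],[hx,-hy],[-hx,-hy],[-hx,hy]])
    return np.c_[p[0]+c*L[:,0]-s*L[:,1],p[1]+s*L[:,0]+c*L[:,1],np.full(4,z)]
T=np.array([[408.8,161.2],[441.7,214.2],[409.5,233.3],[376.2,179.7]])
S=np.array([[283.6,143.6],[336,125.7],[354.7,145],[299.6,164.7]])
for u,v in T: print(ray('top',u,v,.06))
print('side')
for u,v in S: print(ray('side',u,v,.06))
E
python3 fit0.py; python3 - <<'E'
from h import *
def t(a,b): return (200+a/5,120+b/5)
def s(a,b): return (215+a/4,170+b/4)
print('posts z=.144'); print(ray('top',*t(365,52),.144),ray('top',*t(400,393),.144))
print(ray('side',*s(80,213),.144),ray('side',*s(430,183),.144))
print('peg',ray('top',*t(556,349),.046))
print('rim back corners .155');
for q in [(52,127),(77,393),(570,62),(603,322)]: print(ray('top',*t(*q),.155))
for q in [(107,477),(420,444),(122,60),(375,45)]: print(ray('side',*s(*q),.155))
print('lip .127');print(ray('top',*t(603,97),.127),ray('top',*t(633,295),.127))
E
```

```text
[ 0.63078883 -0.25652234  0.06      ]
[ 0.46821834 -0.34566613  0.06      ]
[ 0.41300945 -0.24785821  0.06      ]
[ 0.5747419  -0.15595078  0.06      ]
side
[ 0.62931327 -0.25377077  0.06      ]
[ 0.46790052 -0.34563437  0.06      ]
[ 0.41177699 -0.24658173  0.06      ]
[ 0.57486275 -0.15583663  0.06      ]
posts z=.144
[0.70228441 0.14348803 0.144     ] [0.50626891 0.12215982 0.144     ]
[0.7000718  0.13958767 0.144     ] [0.50328232 0.11638337 0.144     ]
peg [0.5489426  0.03980687 0.046     ]
rim back corners .155
[0.65674072 0.31555783 0.155     ]
[0.50647281 0.2961947  0.155     ]
[0.69091649 0.02722455 0.155     ]
[0.54237629 0.01029829 0.155     ]
[0.65599038 0.31624019 0.155     ]
[0.50531824 0.29676076 0.155     ]
[0.69122971 0.02708374 0.155     ]
[0.53823998 0.01372846 0.155     ]
lip .127
[0.67989253 0.00917597 0.127     ] [ 0.56357213 -0.00652205  0.127     ]
```

Emit:
{"op": "step_arm", "data": {"deltas": [[40,-34,4,-5.3],[40,-34,4,-5.3],[40,-34,4,-5.3],[40,-34,4,-5.3],[40,-34,2,-5.3],[40,-34,0,-5.3],[21,-36,0,-5.3],[21,-36,0,-5.3],[21,-36,0,-5.3],[21,-36,0,-5.3],[21,-36,0,-5.3],[21,-36,0,-5.3]], "claw": 0.6}}

```text
clock: 1.6
ee_pos: [0.5318, 0.2206, 0.26]
orientation: [-3.131, -0.001, 1.761]
force: [0.3, 0.1, -0.0]
opening: 0.598
```

Emit:
{"op": "step_arm", "data": {"deltas": [[2,-40,0,-5.5],[2,-40,0,-5.5],[2,-40,0,-5.5],[2,-40,0,-5.5],[2,-40,0,-5.5],[2,-40,0,-5.5],[2,-40,0,-5.5],[2,-40,0,-5.5],[2,-40,0,-5.5],[0,-40,0,-5.5],[0,-40,0,-5.5],[0,-40,0,-5.5]]}}

```text
clock: 3.1
ee_pos: [0.5363, -0.2775, 0.2569]
orientation: [-3.116, -0.003, 0.553]
force: [0.4, -0.1, 0.1]
opening: 0.601
```

Emit:
{"op": "step_arm", "data": {"deltas": [[0,-30,0,-5],[0,-10,0,0],[0,0,0,0]], "claw": 0.45}}

```text
clock: 3.48
ee_pos: [0.5322, -0.3208, 0.2562]
orientation: [-3.113, -0.002, 0.456]
force: [-0.3, 0.2, 0.7]
opening: 0.45
```

Emit:
{"op": "step_arm", "data": {"deltas": [[9,11,-40,3],[8,10,-40,0],[0,0,-40,0],[0,0,-26,0],[0,0,0,0]]}}

```text
clock: 4.1
ee_pos: [0.5517, -0.2883, 0.107]
orientation: [-3.108, -0.009, 0.525]
force: [0.5, 0.6, -0.3]
opening: 0.45
```

```bash
python3 - <<'E'
from h import *
print(robot.get_state()['ee_pos'],robot.get_state()['orientation'])
crop('top','t1',340,120,140,120,5); crop('side','s1',240,60,160,130,5)
E
```

```text
[ 0.55167098 -0.2883318   0.10704664] [-3.10769692 -0.00932697  0.52470522]
```

View pics/t1.png

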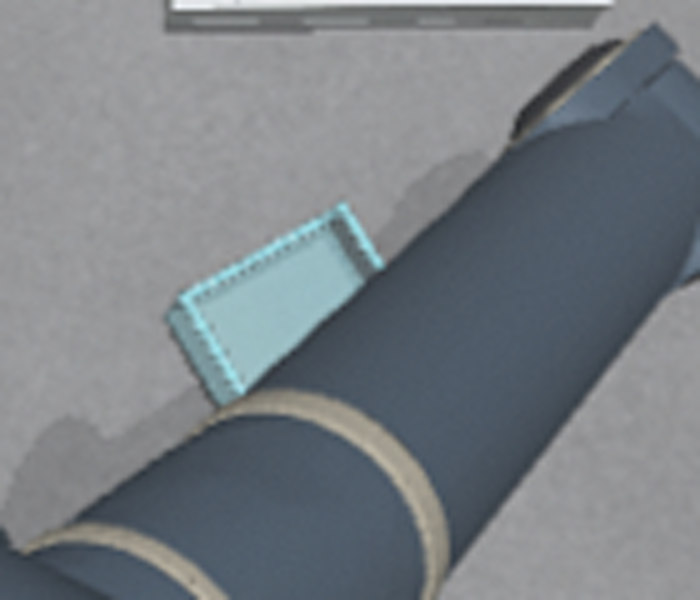

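View pics/s1.png

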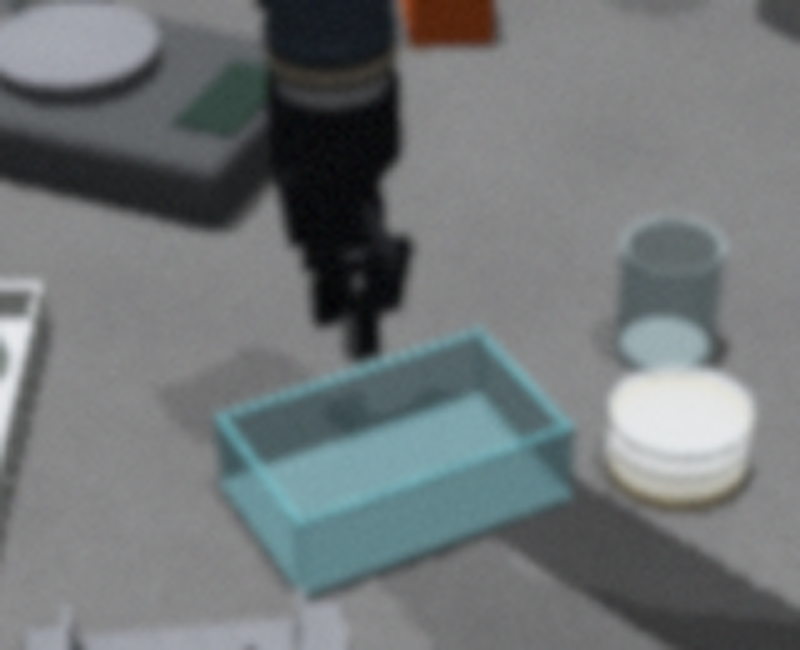

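Emit:
{"op": "step_arm", "data": {"deltas": [[4,-9,0,-1],[0,0,0,0],[0,0,-16,0]]}}

```text
clock: 4.58
ee_pos: [0.5599, -0.3014, 0.0979]
orientation: [-3.12, -0.017, 0.506]
force: [0.2, -0.0, -0.1]
opening: 0.45
```

Emit:
{"op": "step_arm", "data": {"deltas": [[-3,4,-10,0],[0,0,-18,0],[0,0,-16,0],[0,0,-4,0],[0,0,0,0]]}}

```text
clock: 5.2
ee_pos: [0.5548, -0.2958, 0.0434]
orientation: [-3.115, -0.014, 0.506]
force: [-0.4, 0.3, -0.1]
opening: 0.451
```

```bash
python3 - <<'E'
from h import *
print(robot.get_state()['ee_pos'],robot.get_state()['orientation'])
crop('side','s2',250,90,120,90,6)
E
```

```text
[ 0.55476541 -0.29578575  0.04342327] [-3.1147107  -0.01420201  0.50553293]
```

View pics/s2.png

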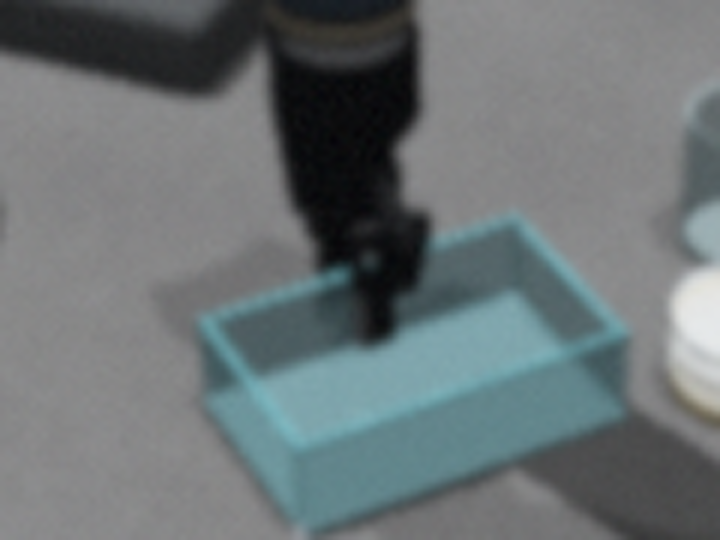

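Emit:
{"op": "step_arm", "data": {"deltas": [[0,0,0,0],[0,0,0,0],[0,0,0,0],[0,0,0,0]], "claw": 0.0, "grip_force": 20}}

```text
clock: 5.75
ee_pos: [0.5555, -0.2966, 0.0444]
orientation: [-3.118, -0.015, 0.506]
force: [-0.7, -0.5, -1.8]
opening: 0.09
```

```bash
python3 - <<'E'
from h import *
for q in [(373,122),(461,124),(362,98),(322,97)]: print(ray('top',*q,.01))
E
```

```text
[ 0.77633142 -0.15970786  0.01      ]
[ 0.76599312 -0.44276498  0.01      ]
[ 0.85901286 -0.1265771   0.01      ]
[0.86415984 0.00390427 0.01      ]
```

Emit:
{"op": "step_arm", "data": {"deltas": [[3,6,0,-1.5],[4,10,0,-2],[4,10,0,-2],[4,10,0,-2],[4,10,0,-2],[4,10,0,-2],[4,10,0,-2],[4,10,0,-2],[4,10,0,-2],[4,8,0,0],[0,0,0,0]]}}

```text
clock: 7.12
ee_pos: [0.5952, -0.2026, 0.0444]
orientation: [-3.128, -0.013, 0.178]
force: [1.1, 0.3, -2.0]
opening: 0.091
```

Emit:
{"op": "step_arm", "data": {"deltas": [[5,11,0,-0.6],[5,11,0,-0.6],[5,11,0,-0.6],[5,11,0,-0.6],[5,11,0,-0.6],[5,11,0,0],[4,10,0,0],[3,8,0,0],[2,6,0,0],[0,0,0,0]]}}

```text
clock: 8.38
ee_pos: [0.6365, -0.1068, 0.0444]
orientation: [-3.129, -0.012, 0.122]
force: [-0.1, -0.9, -2.6]
opening: 0.09
```

```bash
python3 - <<'E'
from h import *
print(robot.get_state()['ee_pos'],robot.get_state()['orientation'])
crop('side','s3',210,80,160,150,5);crop('top','t3',200,110,200,130,4)
E
```

```text
[ 0.63652819 -0.10684831  0.04443049] [-3.12884851 -0.01234553  0.12211831]
```

View pics/s3.png

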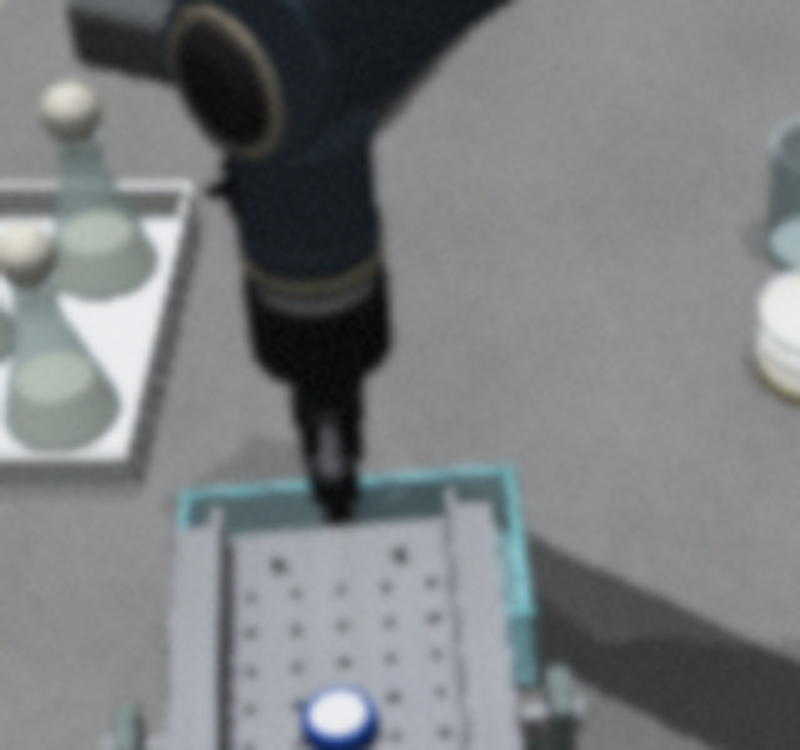

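View pics/t3.png

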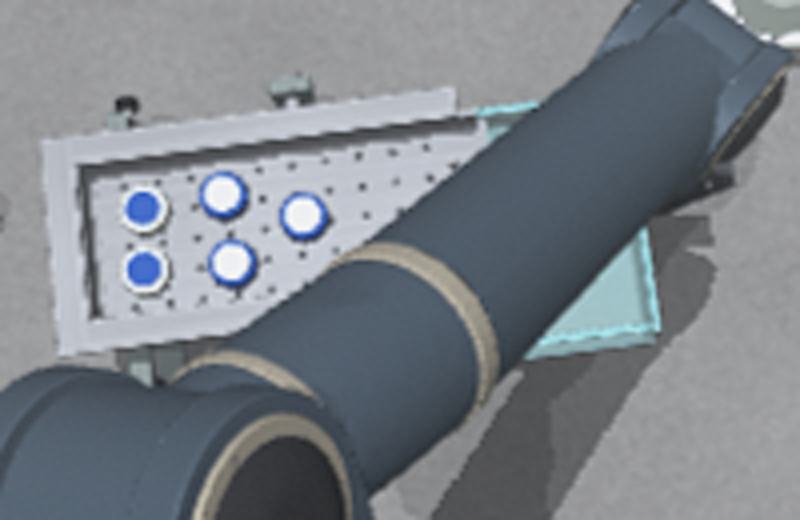

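```bash
python3 - <<'E'
from h import *
for a,b in [(183,493),(514,468),(534,612)]: print(ray('side',210+a/5,80+b/5,.06))
E
```

```text
[ 0.72048433 -0.09687656  0.06      ]
[ 0.53538029 -0.11771312  0.06      ]
[ 0.52126932 -0.00533452  0.06      ]
```

Emit:
{"op": "step_arm", "data": {"deltas": [[0,4,0,0],[-0.5,5,0,0],[-0.5,5,0,0],[-0.5,5,0,0],[-0.5,4,0,0],[-0.3,3,0,0],[0,0,0,0]]}}

```text
clock: 9.35
ee_pos: [0.6335, -0.0807, 0.0444]
orientation: [-3.13, -0.012, 0.121]
force: [0.3, -0.9, -2.4]
opening: 0.095
```

Emit:
{"op": "step_arm", "data": {"deltas": [[-0.2,2.5,0,0],[-0.2,2.5,0,0],[-0.2,2.5,0,0],[0,0,0,0]]}}

```text
clock: 9.85
ee_pos: [0.6328, -0.0729, 0.0444]
orientation: [-3.13, -0.012, 0.12]
force: [0.1, -1.3, -2.5]
opening: 0.092
```

Emit:
{"op": "step_arm", "data": {"deltas": [[-0.2,1.5,0,0],[-0.2,1.5,0,0],[0,0,0,0]]}}

```text
clock: 10.22
ee_pos: [0.6327, -0.0706, 0.0444]
orientation: [-3.132, -0.013, 0.12]
force: [0.2, -1.3, -3.0]
opening: 0.087
```

Emit:
{"op": "step_arm", "data": {"deltas": [[-0.2,2,0,0],[-0.2,2,0,0]]}}

```text
clock: 10.48
ee_pos: [0.6329, -0.0703, 0.0449]
orientation: [-3.138, -0.015, 0.119]
force: [1.5, -6.2, -4.7]
opening: 0.088
```

Emit:
{"op": "step_arm", "data": {"deltas": [[-0.2,2,0,0]]}}

```text
clock: 10.6
ee_pos: [0.6328, -0.0703, 0.0452]
orientation: [-3.141, -0.015, 0.118]
force: [2.3, -5.9, -2.6]
opening: 0.09
```

Emit:
{"op": "step_arm", "data": {"deltas": [[0,0,0,0],[0,0,0,0],[0,0,0,0]], "claw": 0.2}}

```text
clock: 10.98
ee_pos: [0.6327, -0.067, 0.0456]
orientation: [-3.135, -0.014, 0.119]
force: [0.0, 0.7, 0.1]
opening: 0.201
```

Emit:
{"op": "step_arm", "data": {"deltas": [[-0.8,1,-0.5,0],[-0.8,2,0,0],[-0.8,2,0,0],[0,1,0,0]]}}

```text
clock: 11.48
ee_pos: [0.6321, -0.066, 0.0459]
orientation: [3.139, -0.02, 0.117]
force: [1.1, -3.1, -2.3]
opening: 0.202
```

Emit:
{"op": "step_arm", "data": {"deltas": [[-0.3,3,0,0],[-0.3,3,0,0]]}}

```text
clock: 11.72
ee_pos: [0.6321, -0.0658, 0.0467]
orientation: [3.129, -0.022, 0.114]
force: [1.1, -6.8, -2.3]
opening: 0.198
```

Emit:
{"op": "step_arm", "data": {"deltas": [[-0.4,4,0,0],[-0.4,4,0,0]]}}

```text
clock: 11.98
ee_pos: [0.6321, -0.0657, 0.0478]
orientation: [3.117, -0.026, 0.11]
force: [2.8, -8.2, -2.1]
opening: 0.199
```

Emit:
{"op": "step_arm", "data": {"deltas": [[0.4,-3,0,0],[0,-1,0,0],[0,0,0,0]], "claw": 0.3}}

```text
clock: 12.35
ee_pos: [0.6317, -0.067, 0.0473]
orientation: [3.122, -0.023, 0.111]
force: [0.5, 0.8, -0.3]
opening: 0.297
```

Emit:
{"op": "step_arm", "data": {"deltas": [[0,-2,6,0],[0,0,15,0],[0,0,20,0],[0,-5,30,0],[0,-10,30,0],[-20,-30,30,0],[-30,-40,30,0],[-30,-40,0,0],[0,0,0,0]]}}

```text
clock: 13.48
ee_pos: [0.5504, -0.1973, 0.2246]
orientation: [3.121, -0.034, 0.112]
force: [1.4, 0.4, 0.4]
opening: 0.299
```

```bash
python3 - <<'E'
from h import *
print(robot.get_state()['ee_pos'],robot.get_state()['orientation'])
crop('side','s4',220,120,130,110,6);crop('top','t4',220,110,170,110,4.7)
E
```

```text
[ 0.55042127 -0.19727904  0.22463065] [ 3.12096941 -0.03428482  0.11246565]
```

View pics/s4.png

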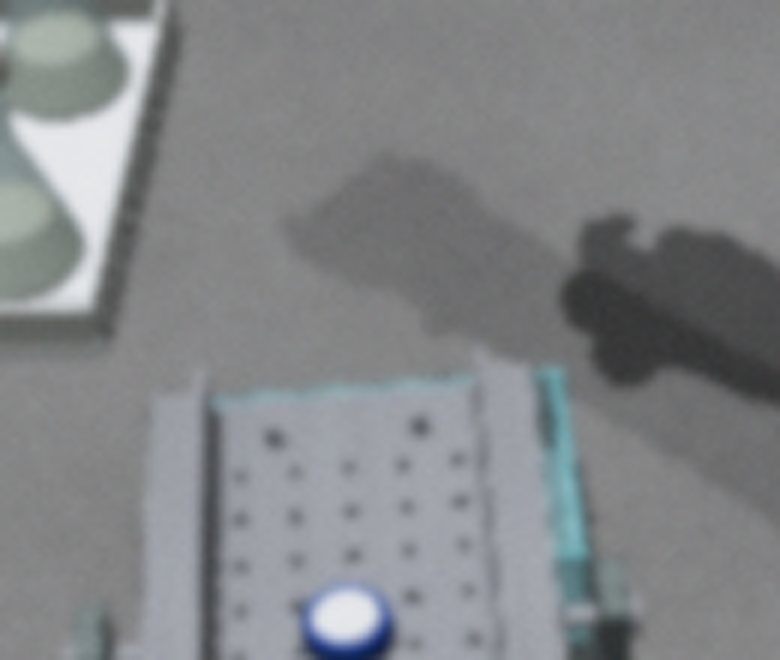

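View pics/t4.png

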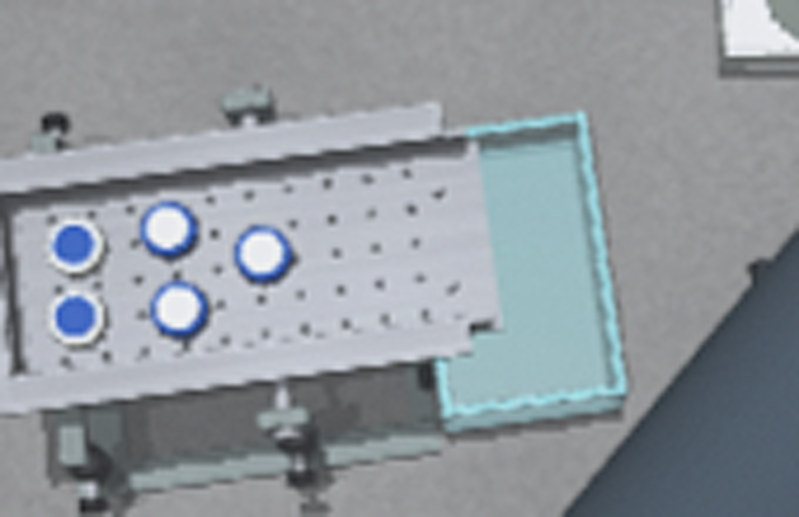

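```bash
python3 - <<'E'
from h import *
P=[ray('top',220+a/4.7,110+b/4.7,.06) for a,b in [(586,113),(627,393),(441,419)]]
for p in P: print(p)
d=P[0]-P[1]; print('yaw long',np.arctan2(d[1],d[0])); d=P[2]-P[1]; print('short',np.arctan2(-d[0],d[1]))
m=(P[0]+P[2])/2; th=.122
r=m[:2]-np.array([.602,.133]); c,s=np.cos(th),np.sin(th); print('centre',m,'stand frame',c*r[0]+s*r[1],-s*r[0]+c*r[1])
E
```

```text
[ 0.71901947 -0.06436713  0.06      ]
[ 0.5331099  -0.08650997  0.06      ]
[0.51778016 0.03166654 0.06      ]
yaw long 0.11854694032597214
short 0.12899871839327032
centre [ 0.61839981 -0.0163503   0.06      ] stand frame -0.0018976534693617188 -0.1502360281755554
```

Emit:
{"op": "step_arm", "data": {"deltas": [[0,25,0,0],[0,40,0,0.5],[-1,40,0,0],[-1,40,0,0],[-1,40,0,0],[0,25,-5,0],[0,10,-5,0],[0,0,0,0]], "claw": 0.0}}

```text
clock: 14.58
ee_pos: [0.5541, 0.0467, 0.2142]
orientation: [3.122, -0.035, 0.149]
force: [0.2, -0.8, 1.2]
opening: 0.002
```

Emit:
{"op": "step_arm", "data": {"deltas": [[-4,-10,-10,-1],[-4,-9,-10,0],[0,0,-6,0],[0,0,0,0]]}}

```text
clock: 15.08
ee_pos: [0.545, 0.0218, 0.1866]
orientation: [3.121, -0.035, 0.123]
force: [-0.2, 0.1, 0.2]
opening: 0.005
```

```bash
python3 - <<'E'
from h import *
print(robot.get_state()['ee_pos'],robot.get_state()['orientation'])
crop('side','s5',220,110,130,120,6);crop('top','t5',220,110,170,110,4.7)
E
```

```text
[0.54496477 0.02176957 0.18661362] [ 3.12058793 -0.03472524  0.12321292]
```

View pics/s5.png

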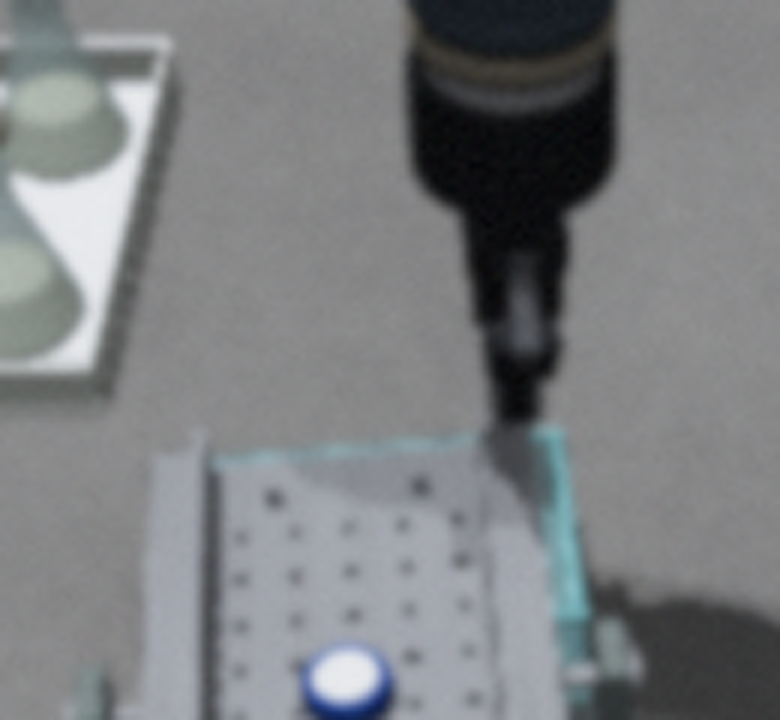

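View pics/t5.png

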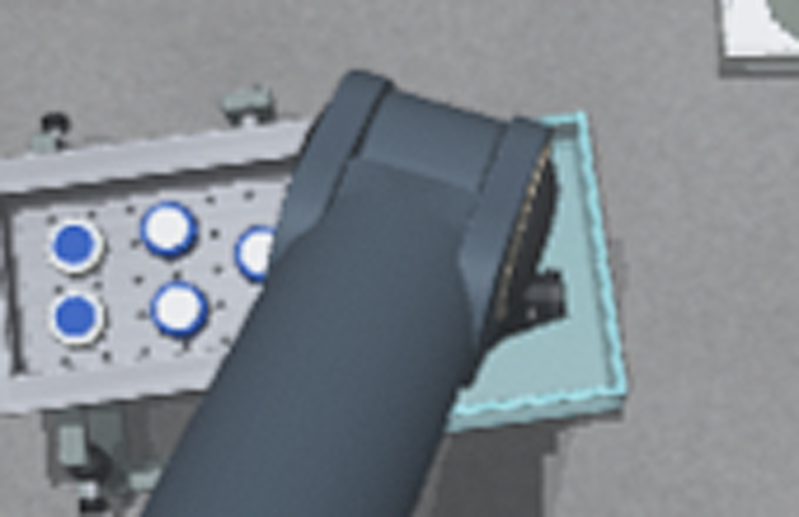

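Emit:
{"op": "step_arm", "data": {"deltas": [[0,4,-2,0],[0,3,-4,0],[0,0,-3,0],[0,0,-3,0]]}}

```text
clock: 15.68
ee_pos: [0.5462, 0.0307, 0.175]
orientation: [3.121, -0.037, 0.126]
force: [-0.3, -0.4, 0.7]
opening: -0.002
```

Emit:
{"op": "step_arm", "data": {"deltas": [[0,-1,-3,0],[0,0,-3,0],[0,0,-3,0]]}}

```text
clock: 16.05
ee_pos: [0.5465, 0.029, 0.1675]
orientation: [3.122, -0.037, 0.126]
force: [-2.3, -0.3, 7.6]
opening: -0.001
```

Emit:
{"op": "step_arm", "data": {"deltas": [[0,0,-4,0],[0,0,-5,0],[0,0,-5,0],[0,0,-4,0]]}}

```text
clock: 16.55
ee_pos: [0.5468, 0.0265, 0.152]
orientation: [3.124, -0.037, 0.124]
force: [-2.4, 0.8, 6.1]
opening: 0.0
```

Emit:
{"op": "step_arm", "data": {"deltas": [[0,0.5,-4,0],[0,0.5,-4,0],[0,0,-3,0]]}}

```text
clock: 16.92
ee_pos: [0.5471, 0.0261, 0.1426]
orientation: [3.125, -0.038, 0.122]
force: [-2.2, -0.0, 6.0]
opening: -0.001
```

Emit:
{"op": "step_arm", "data": {"deltas": [[0,0.3,-2,0],[0,0.3,-2,0]]}}

```text
clock: 17.18
ee_pos: [0.5473, 0.026, 0.1397]
orientation: [3.126, -0.038, 0.121]
force: [-2.2, -0.2, 6.8]
opening: 0.004
```

Emit:
{"op": "step_arm", "data": {"deltas": [[0,0,-1.5,0]]}}

```text
clock: 17.3
ee_pos: [0.5477, 0.0257, 0.1388]
orientation: [3.126, -0.039, 0.121]
force: [-1.6, -0.1, 6.0]
opening: 0.002
```

Emit:
{"op": "step_arm", "data": {"deltas": [[0,0,-1.5,0]]}}

```text
clock: 17.42
ee_pos: [0.5481, 0.0253, 0.138]
orientation: [3.127, -0.039, 0.121]
force: [-1.8, 0.5, 7.1]
opening: 0.001
```

Emit:
{"op": "step_arm", "data": {"deltas": [[-0.8,0.3,-1.5,0]]}}

```text
clock: 17.55
ee_pos: [0.5481, 0.0253, 0.1373]
orientation: [3.127, -0.041, 0.12]
force: [-0.9, 1.3, 5.8]
opening: 0.003
```

Emit:
{"op": "step_arm", "data": {"deltas": [[-0.8,0.3,-1.5,0]]}}

```text
clock: 17.68
ee_pos: [0.548, 0.0254, 0.1366]
orientation: [3.127, -0.043, 0.12]
force: [-0.6, -0.2, 6.8]
opening: -0.001
```

Emit:
{"op": "step_arm", "data": {"deltas": [[-0.8,0.3,-1.5,0]]}}

```text
clock: 17.8
ee_pos: [0.548, 0.0255, 0.1359]
orientation: [3.128, -0.044, 0.12]
force: [-1.1, -0.3, 5.5]
opening: 0.001
```

```bash
python3 - <<'E'
from h import *
s=robot.get_state();print(s['ee_pos'],s['force'])
crop('side','s6',220,110,130,120,6);crop('top','t6',220,110,170,110,4.7)
E
```

```text
[0.54801984 0.02545053 0.13589353] [-1.08687536 -0.266574    5.54693656]
```

View pics/s6.png

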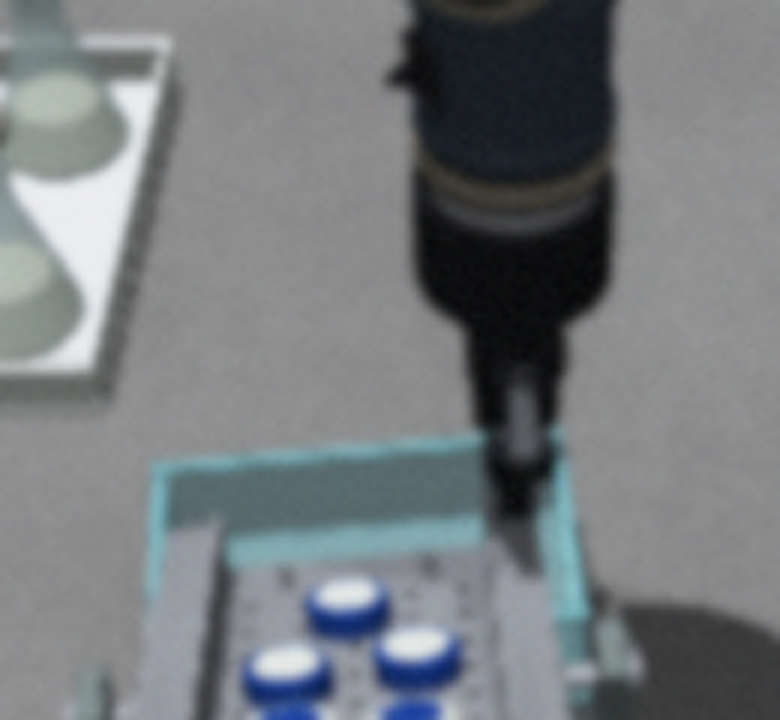

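Emit:
{"op": "step_arm", "data": {"deltas": [[-0.5,0,-2,0]]}}

```text
clock: 18.02
ee_pos: [0.5482, 0.0252, 0.1346]
orientation: [3.128, -0.046, 0.119]
force: [-1.2, 0.4, 5.9]
opening: -0.002
```

Emit:
{"op": "step_arm", "data": {"deltas": [[-0.5,0,-2,0]]}}

```text
clock: 18.15
ee_pos: [0.5484, 0.0249, 0.1333]
orientation: [3.128, -0.048, 0.119]
force: [-1.7, 0.4, 6.3]
opening: 0.001
```

Emit:
{"op": "step_arm", "data": {"deltas": [[-0.5,0,-2,0]]}}

```text
clock: 18.27
ee_pos: [0.5487, 0.0246, 0.1321]
orientation: [3.128, -0.049, 0.119]
force: [-0.8, -1.4, 5.9]
opening: 0.0
```

Emit:
{"op": "step_arm", "data": {"deltas": [[-0.5,0,-2,0]]}}

```text
clock: 18.4
ee_pos: [0.549, 0.0242, 0.1308]
orientation: [3.128, -0.051, 0.119]
force: [-0.2, 0.0, 5.3]
opening: 0.003
```

Emit:
{"op": "step_arm", "data": {"deltas": [[-0.8,0.5,-1.6,0]]}}

```text
clock: 18.52
ee_pos: [0.549, 0.0243, 0.13]
orientation: [3.128, -0.053, 0.118]
force: [-1.1, -0.8, 5.6]
opening: -0.001
```

Emit:
{"op": "step_arm", "data": {"deltas": [[-0.8,0.5,-1.6,0]]}}

```text
clock: 18.65
ee_pos: [0.549, 0.0244, 0.1291]
orientation: [3.128, -0.054, 0.118]
force: [-1.4, 1.1, 5.3]
opening: -0.003
```

Emit:
{"op": "step_arm", "data": {"deltas": [[-0.8,0.5,-1.6,0]]}}

```text
clock: 18.77
ee_pos: [0.5489, 0.0245, 0.1282]
orientation: [3.128, -0.056, 0.117]
force: [-0.3, 0.2, 6.0]
opening: 0.001
```

Emit:
{"op": "step_arm", "data": {"deltas": [[-0.8,0.5,-1.6,0]]}}

```text
clock: 18.9
ee_pos: [0.5489, 0.0247, 0.1274]
orientation: [3.128, -0.058, 0.117]
force: [-0.7, -0.8, 6.3]
opening: -0.004
```

Emit:
{"op": "step_arm", "data": {"deltas": [[-0.6,0.4,-1.5,0]]}}

```text
clock: 19.02
ee_pos: [0.549, 0.0246, 0.1266]
orientation: [3.128, -0.059, 0.116]
force: [-1.6, -0.2, 6.2]
opening: 0.002
```

Emit:
{"op": "step_arm", "data": {"deltas": [[-0.6,0.4,-1.5,0]]}}

```text
clock: 19.15
ee_pos: [0.5491, 0.0245, 0.1258]
orientation: [3.128, -0.061, 0.116]
force: [-1.2, -0.4, 5.0]
opening: -0.003
```

Emit:
{"op": "step_arm", "data": {"deltas": [[-0.6,0.4,-1.5,0]]}}

```text
clock: 19.27
ee_pos: [0.5493, 0.0244, 0.1251]
orientation: [3.128, -0.063, 0.116]
force: [-0.9, -0.1, 5.3]
opening: -0.006
```

Check the picture.

```bash
python3 - <<'E'
from h import *
s=robot.get_state();print(s['ee_pos'],s['force'])
crop('side','s7',220,110,130,120,6)
E
```

```text
[0.54925369 0.02441398 0.12506997] [-0.86285824 -0.14986735  5.26998748]
```

View pics/s7.png

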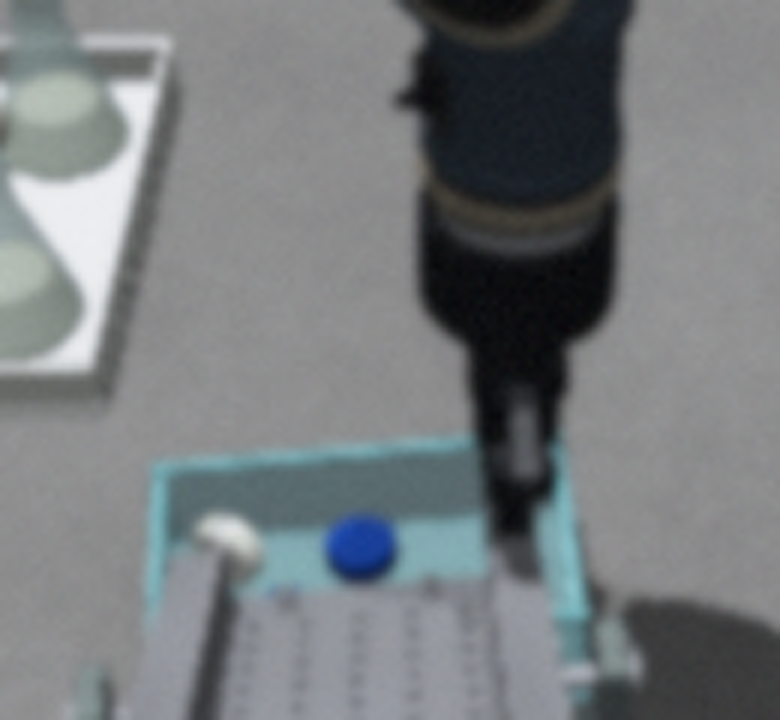

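```bash
python3 - <<'E'
from h import *
c,s=np.cos(.122),np.sin(.122)
for h in (.125,.129):
  for t in (0,.35,.4,.45,.5,.55,.6):
    y=-.135*np.cos(t); z=h-.135*np.sin(t)
    p=np.array([.602-s*y,.133+c*y,z]); print(h,t,proj('side',p)[0], 'crop',(proj('side',p)[0]-[220,110])*6, 'trough clearance buf0',)
E
```

```text
0.125 0 [277.64921405 185.83418542] crop [345.89528432 455.00511251] trough clearance buf0
0.125 0.35 [279.38800713 200.85134042] crop [356.32804277 545.1080425 ] trough clearance buf0
0.125 0.4 [279.63475374 203.20700858] crop [357.80852241 559.24205146] trough clearance buf0
0.125 0.45 [279.87987049 205.60253287] crop [359.27922297 573.61519723] trough clearance buf0
0.125 0.5 [280.12297405 208.0337794 ] crop [360.73784432 588.2026764 ] trough clearance buf0
0.125 0.55 [280.36368845 210.49665061] crop [362.18213072 602.97990368] trough clearance buf0
0.125 0.6 [280.60164443 212.9870805 ] crop [363.60986658 617.92248301] trough clearance buf0
0.129 0 [277.50312173 184.69288024] crop [345.01873039 448.15728146] trough clearance buf0
0.129 0.35 [279.25043362 199.7804754 ] crop [355.50260172 538.68285242] trough clearance buf0
0.129 0.4 [279.4982093  202.14533112] crop [356.98925581 552.87198671] trough clearance buf0
0.129 0.45 [279.74430574 204.54979482] crop [358.46583441 567.29876891] trough clearance buf0
0.129 0.5 [279.98833895 206.98972495] crop [359.93003372 581.93834972] trough clearance buf0
0.129 0.55 [280.22993244 209.46101701] crop [361.37959464 596.76610204] trough clearance buf0
0.129 0.6 [280.46871643 211.95959861] crop [362.81229857 611.75759166] trough clearance buf0
```

Emit:
{"op": "step_arm", "data": {"deltas": [[-0.6,0.4,-1.5,0]]}}

```text
clock: 19.45
ee_pos: [0.5495, 0.0242, 0.1244]
orientation: [3.128, -0.065, 0.115]
force: [-2.2, -1.1, 9.0]
opening: 0.004
```

Emit:
{"op": "step_arm", "data": {"deltas": [[-0.6,0.4,-1.5,0]]}}

```text
clock: 19.58
ee_pos: [0.55, 0.0237, 0.1241]
orientation: [3.127, -0.067, 0.114]
force: [-2.3, -0.8, 9.1]
opening: -0.001
```

Emit:
{"op": "step_arm", "data": {"deltas": [[-0.6,0.4,-1.5,0]]}}

```text
clock: 19.7
ee_pos: [0.5505, 0.0232, 0.1238]
orientation: [3.127, -0.069, 0.114]
force: [-1.9, -0.8, 9.9]
opening: -0.003
```

Emit:
{"op": "step_arm", "data": {"deltas": [[-0.6,0.4,-1.5,0]]}}

```text
clock: 19.82
ee_pos: [0.551, 0.0226, 0.1235]
orientation: [3.126, -0.072, 0.113]
force: [-1.1, -0.1, 9.3]
opening: -0.003
```

Emit:
{"op": "step_arm", "data": {"deltas": [[-0.3,0.3,-0.6,0]]}}

```text
clock: 19.95
ee_pos: [0.5513, 0.0222, 0.1237]
orientation: [3.126, -0.073, 0.112]
force: [-1.2, 0.5, 4.6]
opening: -0.001
```

Emit:
{"op": "step_arm", "data": {"deltas": [[-0.3,0.3,-0.6,0]]}}

```text
clock: 20.08
ee_pos: [0.5516, 0.0219, 0.1238]
orientation: [3.126, -0.074, 0.112]
force: [-1.3, -1.4, 5.2]
opening: -0.001
```

```bash
python3 - <<'E'
from h import *
s=robot.get_state();print(s['ee_pos'],s['force'])
crop('side','s8',220,110,130,120,6);
s=robot.get_state();print(s['ee_pos'],s['force'])
crop('top','t8',220,110,170,110,4.7)
s=robot.get_state();print(s['ee_pos'],s['force'])
E
```

```text
[0.55157265 0.02186627 0.12377793] [-1.26260904 -1.40897307  5.20695225]
[0.55154266 0.0218425  0.12372471] [-0.71891729 -0.52743408  4.86164335]
[0.55154758 0.02188411 0.12367935] [-1.23130644 -1.31742098  5.02230452]
```

View pics/s8.png

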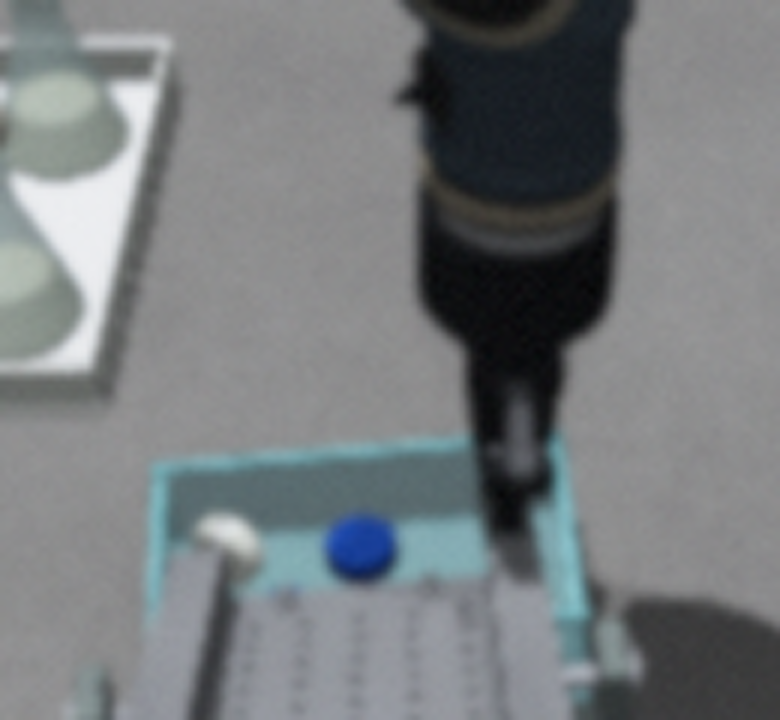

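View pics/t8.png

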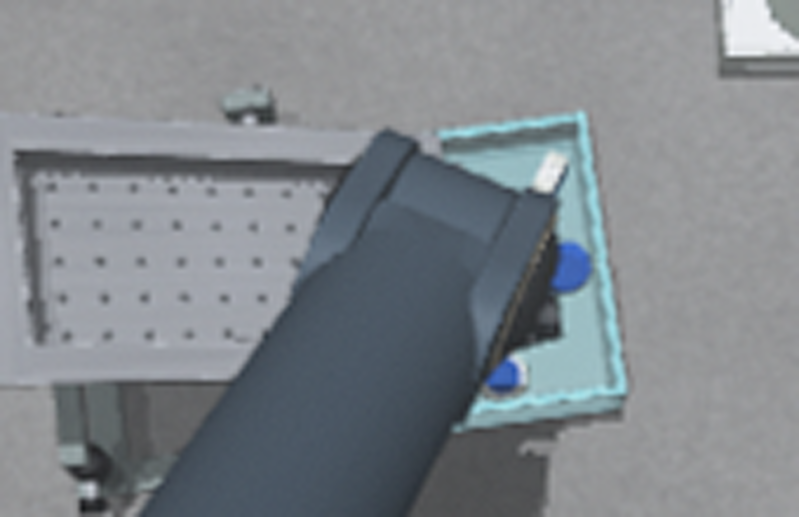

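Emit:
{"op": "step_arm", "data": {"deltas": [[-0.3,0.5,-1.0,0],[-0.3,0.5,-0.9,0]]}}

```text
clock: 20.42
ee_pos: [0.5518, 0.0218, 0.123]
orientation: [3.125, -0.076, 0.111]
force: [-2.0, -0.8, 9.2]
opening: -0.0
```

Emit:
{"op": "step_arm", "data": {"deltas": [[-0.3,0.5,-0.9,0],[-0.3,0.5,-0.9,0],[-0.3,0.5,-0.9,0]]}}

```text
clock: 20.8
ee_pos: [0.5525, 0.0211, 0.1226]
orientation: [3.125, -0.08, 0.109]
force: [-0.5, -1.2, 6.5]
opening: -0.0
```

Emit:
{"op": "step_arm", "data": {"deltas": [[-0.7,0.6,-0.8,0],[-0.7,0.6,-0.8,0],[-0.7,0.6,-0.8,0],[-0.7,0.6,-0.8,0]]}}

```text
clock: 21.3
ee_pos: [0.5525, 0.021, 0.1227]
orientation: [3.124, -0.086, 0.107]
force: [-1.4, -1.1, 8.4]
opening: -0.004
```

```bash
python3 - <<'E'
from h import *
crop('side','s9',225,165,110,70,7)
s=robot.get_state();print(s['ee_pos'],s['force'])
E
```

```text
[0.55245813 0.02103634 0.12266335] [-1.42244665 -0.92634997  7.0644354 ]
```

View pics/s9.png

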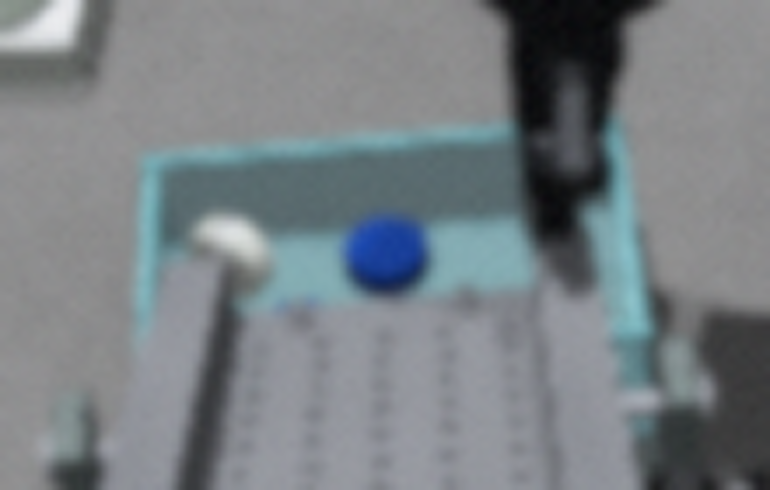

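Emit:
{"op": "step_arm", "data": {"deltas": [[-0.3,0.3,1,0],[-0.3,0.3,1.5,0],[-0.3,0.3,2,0],[-0.3,0.3,2,0],[-0.3,0.3,2,0],[-0.3,0.3,2,0],[-0.3,0.3,2,0],[-0.3,0.3,2,0]]}}

```text
clock: 22.35
ee_pos: [0.5525, 0.019, 0.14]
orientation: [3.118, -0.093, 0.104]
force: [0.8, -3.9, 4.4]
opening: -0.004
```

Emit:
{"op": "step_arm", "data": {"deltas": [[-0.3,0.5,2,0],[-0.3,0.5,2,0],[-0.3,0.5,2,0],[-0.3,0.5,2,0],[-0.3,0.5,1.5,0],[-0.3,0.5,1.5,0]]}}

```text
clock: 23.1
ee_pos: [0.5524, 0.0192, 0.1533]
orientation: [3.113, -0.097, 0.103]
force: [-1.0, -3.7, 6.4]
opening: -0.002
```

Emit:
{"op": "step_arm", "data": {"deltas": [[-0.3,0.5,1.2,0],[-0.3,0.5,1.2,0],[-0.3,0.5,1.2,0],[-0.3,0.5,1.2,0],[-0.3,0.5,0.8,0],[-0.3,0.5,0.8,0]]}}

```text
clock: 23.85
ee_pos: [0.5522, 0.0202, 0.1623]
orientation: [3.111, -0.101, 0.102]
force: [-0.4, -4.3, 6.8]
opening: 0.001
```

Emit:
{"op": "step_arm", "data": {"deltas": [[-0.3,0.5,0.6,0],[-0.3,0.5,0.6,0],[-0.3,0.5,0.6,0]]}}

```text
clock: 24.22
ee_pos: [0.5521, 0.0208, 0.1655]
orientation: [3.11, -0.103, 0.102]
force: [0.4, -3.8, 6.5]
opening: -0.0
```

Emit:
{"op": "step_arm", "data": {"deltas": [[-0.3,0.5,0.5,0],[-0.3,0.5,0.5,0],[-0.3,0.5,0.5,0]]}}

```text
clock: 24.6
ee_pos: [0.552, 0.0214, 0.1684]
orientation: [3.109, -0.105, 0.102]
force: [0.5, -3.3, 6.5]
opening: -0.004
```

Emit:
{"op": "step_arm", "data": {"deltas": [[-0.2,0,0.3,0],[-0.2,0,0.3,0],[-0.2,0,0.3,0]]}}

```text
clock: 24.98
ee_pos: [0.552, 0.0218, 0.1704]
orientation: [3.109, -0.106, 0.103]
force: [-0.5, -3.3, 6.7]
opening: 0.003
```

Emit:
{"op": "step_arm", "data": {"deltas": [[-0.2,0,0.3,0],[-0.2,0,0.3,0],[-0.2,0,0.3,0]]}}

```text
clock: 25.35
ee_pos: [0.5519, 0.0223, 0.1725]
orientation: [3.11, -0.107, 0.103]
force: [-0.2, -2.1, 6.7]
opening: -0.003
```

Emit:
{"op": "step_arm", "data": {"deltas": [[-0.2,0,0.3,0],[-0.2,0,0.3,0],[-0.2,0,0.3,0]]}}

```text
clock: 25.72
ee_pos: [0.5518, 0.0229, 0.1744]
orientation: [3.112, -0.108, 0.104]
force: [0.6, -2.5, 1.9]
opening: 0.005
```

Emit:
{"op": "step_arm", "data": {"deltas": [[0,0,0.5,0],[0,0,1,0],[0,0,2,0]]}}

```text
clock: 26.1
ee_pos: [0.5497, 0.0262, 0.1762]
orientation: [3.115, -0.102, 0.107]
force: [0.7, 0.2, 0.5]
opening: 0.0
```

Emit:
{"op": "step_arm", "data": {"deltas": [[0,0,8,0],[0,0,20,0],[0,0,30,0],[-15,-30,20,0],[-20,-40,0,0],[-20,-40,0,0],[-20,-40,0,0],[0,-40,0,0],[0,-30,0,0],[0,0,0,0]]}}

```text
clock: 27.35
ee_pos: [0.471, -0.198, 0.2599]
orientation: [3.119, -0.105, 0.109]
force: [-0.3, -0.6, -0.5]
opening: -0.002
```

```bash
python3 - <<'E'
from h import *
s=robot.get_state();print(s['clock'],s['ee_pos'],s['force'])
crop('side','s10',200,110,180,150,4.4)
crop('top','t10',150,90,250,180,3.2)
E
```

```text
27.35 [ 0.47101209 -0.19799732  0.2598656 ] [-0.34684386 -0.63917262 -0.48531676]
```

View pics/s10.png

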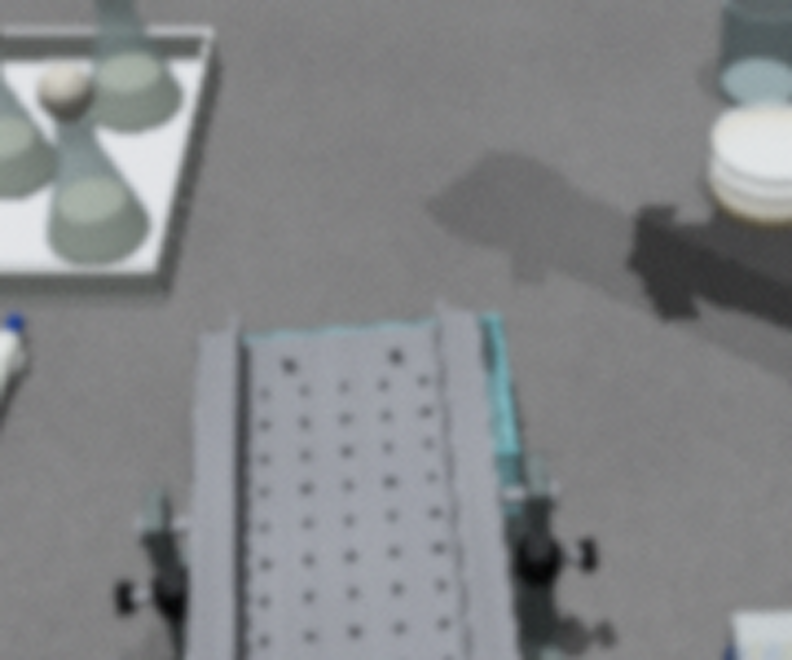

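View pics/t10.png

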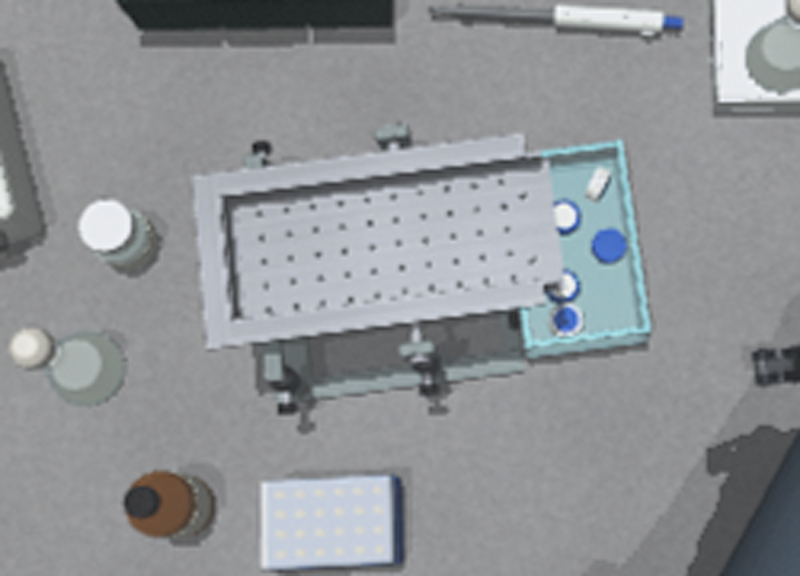

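```bash
python3 - <<'E'
from rig import robot
print(robot.close_job())
E
```

```text
the job is handed in; nothing more can be done
None
```

The job is done and handed in at about 27 s of the 67 s allowed. All five caps are in the trough and the tray is back on its rest.

- **Trough:** I gripped its outer long wall and slid it home against both pegs, then gave it a centred push of about 8 N. The top camera put it about 2 mm off centre, with its yaw within about 0.01 rad of the stand's. It measured the same place at the end.
- **Pressing the tray:** I pressed the near rim down. At about 0.5 rad the force jumped from about 5.5 N to about 9–10 N and the motion nearly stopped, which I took as the buffer meeting the glass. Over the last second I held it mostly at 6.5–8.5 N.
- **Easing back:** The finger stayed in contact until the force fell away at the rest, so the tray did not drop.
- **Last pictures:** The tray is level and empty. The bystanders in view look undisturbed and the robot is clear of everything.

Three things were less than ideal:

- **Caps slid early:** Most or all of them had left the tray before the buffer reached the trough, because I lowered the last stretch slowly. They all landed inside the trough.
- **Brief dip in force:** Just after first contact it fell for about 0.3 s to 4.6–5.2 N, about the holding force alone, so the buffer may have only just touched then. The tray already looked empty, and I pressed again straight after.
- **Buffer not seen:** The contact is judged from force and position only, because it was hidden from both cameras.

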